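Put the lopsided display bar on its counter stand

ROBOT

A 6-joint arm with a two-finger parallel gripper is mounted at the origin on the work surface. World frame = base frame: x ahead of the robot, y to its left, z up, the work surface at z = 0. Lengths are in m, angles in rad, forces in N, time in s.
With the tool pointing down it reaches from about 0.425 to 0.925 m from the base axis. Payload 12.5 kg.
Tool frame: the origin (TCP) lies midway between the tips of the shut fingers; the grasp point (between the pads) lies 19 mm behind it; z points along the fingers, y is the direction in which the jaws open and shut (so a half turn about z gives the same grasp; the last joint's range is limited). The gripper opens to 85 mm and grips with 20 to 120 N. Pads are 22 mm wide; open, the fingers measure 114 mm over their backs; the gripper's body (76 mm by 85 mm) begins 54 mm behind the grasp point. The pads swing forward as they close: fully open they stand 13 mm farther back than shut.
Start: joints at [-1.387, 0.491, 1.559, -0, 1.092, -0.106], TCP at [0.179, -0.599, 0.231] pointing down, gripper open.
Joint ranges: [-3.1, 3.1], [-0.84, 2.19], [0.05, 2.79], [-1.13, 4.28], [0.06, 2.93], [-2.69, 2.69]. Speed limits (rad/s): [2.22, 2.22, 2.79, 3.14, 3.14, 3.14].

INTERFACE

Orientations are given as a unit quaternion [x, y, z, w].
In Python, from plant import env gives the robot as it stands.
- The arm moves only by the shell command python3 -m inch 'ROWS'. ROWS is JSON, one flat list of numbers, 7 for each row, row after row: the turn, a rotation vector about the tool's x, y, z in degrees, then the shift along the tool's x, y, z in mm, then the opening, from 0 (shut) to 1 (fully open). A call has 1 to 20 rows; each row shifts and turns the pose as measured when the row begins, along the tool's axes as they then stand; what a row does not reach is not made up. A row lasts 1/8 s, in which the tool goes at most 62.5 mm and 10.7 degrees, less where a joint would pass 70% of its speed; a pose out of reach is approached as far as the arm can. A call is refused whole if a number of a shift passes 62.5 or a number of a turn 10.7, either way. A call with a gripper value outside its range is refused whole. The fingers move at their own pace and stop on an object; the grip force is fixed at half the most. Time passes only in rows, so rows that do not move let the fingers close. It gives the time, the measured TCP pose, the force and the opening at its end, in the units of the state.
- env.get_state(): the state, without advancing time (a new reading comes with each control period).
- env.read_camera(name): name is "scene" or "top" or "wrist"; returns (picture, depth): 400x640x3 uint8, red, green, blue; 400x640 float32, m along the optical axis (not along the pixel's ray), 0 where there is no reading.
- env.get_calibration(name): a dict with "intrinsics" (3x3 intrinsics, pixels), "R" (3x3) and "t" (3): a world point X has camera coordinates R X + t. Camera axes: x right, y down, z forward; pixel columns grow to the right and rows downward; lengths in m; the calibration is good to about 2 mm. The wrist camera is an equidistant fisheye: a pixel r from the principal point sees the ray r / f radians off the axis. A picture is of the moment at which its call begins: read the wrist's pose just before it. get_calibration takes no time and is no camera call; for the wrist camera it gives the pose at the moment of the call.
- env.sign_off(): hands the job in, once; it reports no verdict.
The state is a dict: "time": time; "joint_positions": joint angles; "qd": joint speeds; "effort": joint torques, N m; "ee_pos": TCP position; "ee_rot": TCP orientation; "wrist_force": force on the tool from outside, world axes, zero at the start; "wrist_torque": the same for the moment, N m; "gripper_width": finger opening in m.
Only numpy, scipy, OpenCV 4.12 (cv2) and the standard library are available. Lean on these libraries where they do the work, as an engineer would, in place of code of your own. Each camera call takes 0.05 s, during which the arm holds its last target. There are 200 camera calls.

TASK

Stand the wipes canister aside on the counter, well clear of its coaster. Then find the display bar's balance point with a low trial lift by one of its ball-headed pegs, shift to a better peg if it hangs off level, lift it well up near level (never hanging steeply) and lay it fully into both saddles of the wooden stand, either way round. Last, put the canister back upright in the middle of its coaster, leaving the case, potted plant, candlestick and glasses where they are.

Things in the scene. Friction and masses are not known exactly. Their poses are not given: they have to be found in the camera images.
- bar_mid (a point): Loose display bar, about 0.85 kg: aluminium profile 200 long (x), 22 wide (y), 16 high. Point: middle of the profile, 8 mm above its underside, z up. A ballast locked inside differs each time: balance point at x between -10 and +68 mm. Pinched by one ball, fingers closing along y, it swings freely about it: tan(tilt) = about (balance x - ball x) / 65 mm, heavy end low; best peg within 13 degrees.
- bar_ball (a point): Centre of the ball on the bar's middle peg, 72 mm above bar_mid, 80 above the underside; same axes. Seven thin steel pegs stand in a row along the bar's x, 28 mm apart: at x = -84, -56, -28, 0 (this one), 28, 56, 84 mm. Each ends in a black ball 18 mm across, all at one height, free to swivel on a cross-pin along y. The balls are what to grip.
- bar_block (a point): Centre of the dark cast block on the bar's +x end, 40 long x 36 wide x 32 high, from x = 100 to 140 mm of bar_mid, underside level with the profile's. It makes this end the heavier.
- canister_mid (a point): Loose white cylindrical canister of lens wipes with grey cap, 57 mm across, 140 high plus a 5 mm nub on top, 0.2-0.4 kg. It stands on the coaster close beside the bar, in the gripper's way. Point on its axis, 70 mm above its underside; z is its upward axis.
- coaster_top (a point): Fixed round cork coaster, 72 mm across, 3 mm thick, on the counter; point at the centre of its top face. The canister starts on it; the bar starts about 53 mm from it towards this point's +y, nearly parallel to its x.
- stand_seat (a point): Fixed wooden stand, base 180 (x) x 85 x 12. Two U saddles at x = -75 and +75 mm, 14 thick, open above, 34 wide inside (y), floors 40 mm above the counter, cheeks about 22 above that, flared. Point midway between the saddles, at floor level; x along the seated bar, z up. Seated, the bar has 18 mm play in x either way before its block meets a saddle; ball centres are 80 above this point.
- case_mid (a point): Bystander: blue spectacle case, 160 (x) x 62 (y) x 40 high, on the far side of the bar from the coaster. Point at its centre.
- pot_mid (a point): Bystander: potted succulent, white pot 64 mm across at the rim and 60 high, leaves to about 90 high. Point on its axis, 30 mm above the counter.
- candlestick_mid (a point): Bystander: pale turned candlestick, 72 mm across at the foot, 150 high, between the two work areas at the far side. Point on its axis, 75 mm above the counter.
- glasses_mid (a point): Bystander: folded black spectacles standing beside the stand, about 132 (x) x 28 (y) x 38 high. Point at the centre.
There are look-alikes about, which are no part of the job. What is shaped like the part that bears canister_mid but pink or red is not meant. Several things look just like the part that bears coaster_top: the one meant starts farthest to the robot's right.

How it is judged:
By the outcome, as a careful person would: the job done as asked, in the order asked, and still so for the second after the job is handed in, with the robot touching nothing.
It also fails if it takes over 72 s, if anything falls off the work surface, if the arm or the gripper's body presses on something with over 40 N, if the wrist force passes 120 N, or if a joint passes its speed limit or range.

## Working session

There is one attempt and no reset: what is moved stays moved. The work goes in short steps, Python scripts to look and compute and a shell command to move; the robot and the scene stay as the last step left them, time stands still between calls to the robot, and variables do not carry over. Pictures are saved under pics/ and viewed, about 8 in all and at most 12, crops included, and the job is handed in when it is done.

```bash
ls; mkdir -p pics; python3 - <<'E'
from plant import env
import cv2,numpy as np
for n in ("scene","top"):
    p,d=env.read_camera(n); cv2.imwrite(f"pics/{n}0.png",p[:,:,::-1]); np.savez(f"{n}0.npz",p=p,d=d)
    c=env.get_calibration(n); print(n,c)
s=env.get_state(); print(s)
E
```

```text
pics
scene {'intrinsics': array([[396.73253809,   0.        , 326.62490289],
       [  0.        , 396.73253809, 194.96265977],
       [  0.        ,   0.        ,   1.        ]]), 'R': array([[-0.33948885,  0.94056308, -0.00940234],
       [ 0.6387232 ,  0.22318112, -0.73635784],
       [-0.69049258, -0.25599077, -0.67652696]]), 't': array([ 0.19342718, -0.25670693,  1.43606968])}
top {'intrinsics': array([[457.97488149,   0.        , 312.0444148 ],
       [  0.        , 457.97488149, 196.66497001],
       [  0.        ,   0.        ,   1.        ]]), 'R': array([[-0.01615736, -0.99986891,  0.00105222],
       [-0.99767388,  0.01605217, -0.06625064],
       [ 0.06622507, -0.00212021, -0.99780246]]), 't': array([3.88669775e-04, 5.32258707e-01, 1.40312940e+00])}
{'time': 0.1, 'joint_positions': array([-1.38659297e+00,  4.91500549e-01,  1.55938514e+00,  2.92492441e-05,
        1.09170412e+00, -1.05589450e-01]), 'qd': array([-0.00104269, -0.00177552, -0.00017421,  0.00072853, -0.00027146,
       -0.00077757]), 'effort': array([ 4.71229374e-03, -6.19445658e+01, -2.62027073e+01, -1.41844220e-05,
        2.84771231e-03, -2.23391140e-05]), 'ee_pos': array([ 0.17859424, -0.59873442,  0.23078655]), 'ee_rot': array([ 9.89521721e-01,  1.44383222e-01, -6.62786618e-06, -4.98703702e-04]), 'wrist_force': array([ 0.24853925,  0.00827785, -1.55949037]), 'wrist_torque': array([0.00791581, 0.01292522, 0.06126814]), 'gripper_width': 0.08571439743406964}
```

View pics/scene0.png

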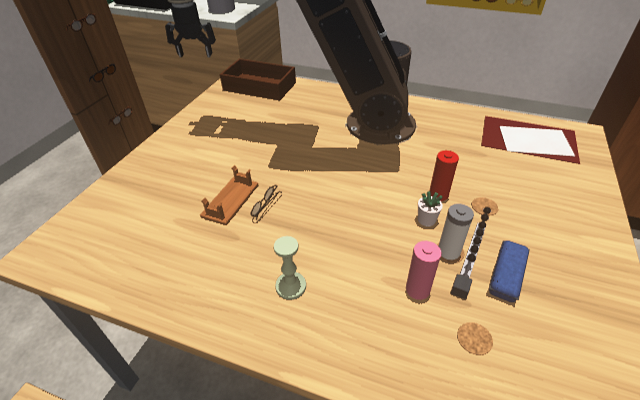

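View pics/top0.png

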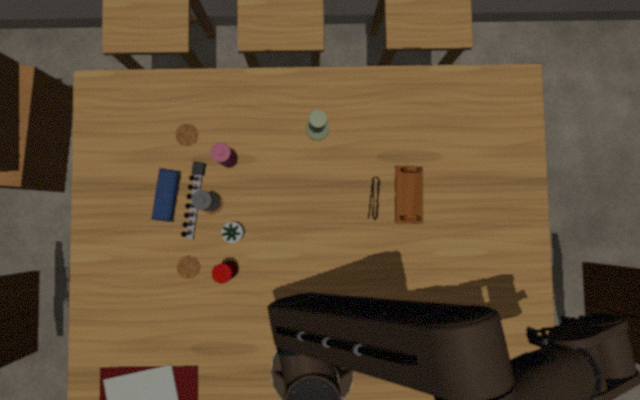

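The scene view shows the canister candidates: grey-white (457,235), pink (424,272) and red (445,175). In the top view they are at (205,200), (223,155) and (222,272). The coaster candidates in the top view are (187,134), (188,267) and the one under the grey-white canister near (207,202), which is farthest to the robot's right. I choose the grey-white canister and the coaster beneath it. I'll measure and check with one close crop.

```bash
cat > h.py <<'E'
import numpy as np, cv2
from scipy.spatial.transform import Rotation as Ro
from plant import env
def ray(c,u,v,fish=False):
    K=c["intrinsics"]; x=(u-K[0,2])/K[0,0]; y=(v-K[1,2])/K[1,1]
    if fish:
        r=np.hypot(x,y); k=np.sin(r)/r if r>1e-9 else 1.; d=np.array([x*k,y*k,np.cos(r)])
    else: d=np.array([x,y,1.])
    R=c["R"]; return -R.T@c["t"], R.T@d
def onz(c,u,v,z,fish=False):
    o,d=ray(c,u,v,fish); return o+d*(z-o[2])/d[2]
def pt(c,d,u,v): # depth, pinhole
    o,r=ray(c,u,v); return o+r*d[int(round(v)),int(round(u))]
def cross(*rays): # least-squares point
    A=np.zeros((3,3)); b=np.zeros(3)
    for o,d in rays:
        d=d/np.linalg.norm(d); P=np.eye(3)-np.outer(d,d); A+=P; b+=P@o
    x=np.linalg.solve(A,b)
    return x,[np.linalg.norm(np.cross(x-o,d/np.linalg.norm(d)))*1e3 for o,d in rays]
def proj(c,X,fish=False):
    p=c["R"]@np.asarray(X)+c["t"]; K=c["intrinsics"]
    if fish:
        r=np.hypot(p[0],p[1]); th=np.arctan2(r,p[2]); q=p[:2]/r*th
    else: q=p[:2]/p[2]
    return q*[K[0,0],K[1,1]]+[K[0,2],K[1,2]]
def cloud(n,p,d):
    c=env.get_calibration(n); K=c["intrinsics"]; v,u=np.indices(d.shape)
    P=np.stack([(u-K[0,2])/K[0,0]*d,(v-K[1,2])/K[1,1]*d,d],-1); return (P-c["t"])@c["R"]
def togo(target,yaw=None):
    """shift in tool axes (mm) to target TCP; yaw = world angle (deg) of jaw (tool y) axis, tool down; turn rotvec deg"""
    s=env.get_state(); R=Ro.from_quat(s["ee_rot"]); sh=R.inv().apply(np.asarray(target)-s["ee_pos"])*1e3
    best=None
    if yaw is not None:
        for k in (0,180):
            a=np.radians(yaw+k); y=np.array([np.cos(a),np.sin(a),0]); z=np.array([0,0,-1.]); x=np.cross(y,z)
            D=(R.inv()*Ro.from_matrix(np.stack([x,y,z],1))).as_rotvec(degrees=True)
            if best is None or np.linalg.norm(D)<np.linalg.norm(best): best=D
    return np.round(sh,1),None if best is None else np.round(best,1)
E
python3 - <<'E'
from h import *
S=np.load("scene0.npz");T=np.load("top0.npz")
cs,ct=env.get_calibration("scene"),env.get_calibration("top")
W=cloud("top",T["p"],T["d"]); Ws=cloud("scene",S["p"],S["d"])
print("table z top",np.median(W[90:110,420:500,2]),"scene",np.median(Ws[330:345,250:320,2]))
np.set_printoptions(precision=4,suppress=True)
for n,u,v in [("can",205,200),("pink",223,155),("red",222,272),("block",198,169),("ball end",184,235),("case",166,195),("pot",232,232),("candle",318,118),("glasses",375,198),("stand",408,195),("coastA",187,134),("coastB",188,267)]:
    print(n,pt(ct,T["d"],u,v))
for n,u,v in [("can cap",460,212),("block",462,284),("pegend",487,211),("ball2",486,218)]: print("s",n,pt(cs,S["d"],u,v))
# stand/case: hi clouds in each region via scene+top depth
hsv=cv2.cvtColor(T["p"],cv2.COLOR_RGB2HSV)
for n,(u0,v0,u1,v1),lo,hi in [("case",(145,160,185,230),(100,100,30),(130,255,255)),("stand",(388,155,430,235),(0,150,0),(20,255,200))]:
    m=cv2.inRange(hsv[v0:v1,u0:u1],np.array(lo),np.array(hi)); r=cv2.minAreaRect(cv2.findNonZero(m)); print(n,r, np.array(r[0])+[u0,v0])
a=cv2.resize(T["p"][140:280,150:260],None,fx=4,fy=4,interpolation=cv2.INTER_CUBIC)[:560]
b=cv2.resize(S["p"][190:310,440:520],None,fx=4.6,fy=4.6,interpolation=cv2.INTER_CUBIC)[:552]
o=np.zeros((560,a.shape[1]+b.shape[1],3),np.uint8);o[:,:a.shape[1]]=a;o[:b.shape[0],a.shape[1]:]=b[:560]
print(o.shape);cv2.imwrite("pics/crop1.png",o[:,:,::-1])
E
```

```text
table z top 0.0011261695356853036 scene 0.0015494581380768708
can [0.5193 0.2946 0.1435]
pink [0.6472 0.244  0.1398]
red [0.317  0.2468 0.1455]
block [0.622  0.3413 0.0347]
ball end [0.421  0.369  0.0883]
case [0.5429 0.4374 0.0406]
pot [0.4273 0.2329 0.0619]
candle [ 0.7472 -0.0285  0.1511]
glasses [ 0.526  -0.2059 -0.0002]
stand [ 0.5328 -0.3069  0.0137]
coastA [0.7384 0.3843 0.0015]
coastB [0.3212 0.3784 0.0091]
s can cap [0.5259 0.3054 0.148 ]
s block [0.6324 0.3452 0.0338]
s pegend [0.433  0.3739 0.0864]
s ball2 [0.4564 0.3735 0.0841]
case ((20.592483520507812, 34.89884567260742), (19.08317756652832, 49.19050598144531), 8.746162414550781) [165.5925 194.8988]
stand ((20.0, 39.5), (57.0, 28.0), 90.0) [408.  194.5]
(560, 808, 3)
```

View pics/crop1.png

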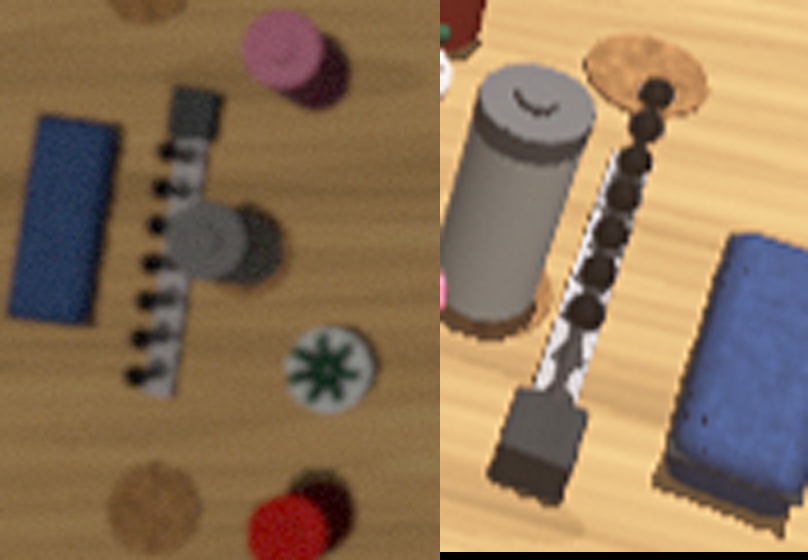

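The crop confirms it. The grey canister, with a grey cap and nub, stands on cork, with its base at about (255,245) in the left half. The bar with 7 black balls runs just to its left, with its dark block at (195,113) and the blue case beyond. I'll move over for close wrist views.

```bash
python3 -m inch '[0,0,-9.3,0,0,-15,1, 0,0,-9.3,0,0,-15,1, 0,0,-9.3,0,0,-15,1, 0,0,-9.3,0,0,-15,1, 0,0,-9.3,0,0,-15,1, 0,0,-9.3,0,0,-15,1, 0,0,-9.3,0,0,-15,1, 0,0,0,0,50,0,1, 0,0,0,0,50,0,1, 0,0,0,0,50,0,1, 0,0,0,0,50,0,1, 0,0,0,0,50,0,1, 0,0,0,25,25,0,1, 0,0,0,50,0,0,1, 0,0,0,50,0,0,1, 0,0,0,50,0,0,1, 0,0,0,50,0,0,1, 0,0,0,50,0,0,1, 0,0,0,50,0,0,1, 0,0,0,50,0,0,1]'
python3 -m inch '[0,0,0,50,0,0,1, 0,0,0,50,0,0,1, 0,0,0,50,0,0,1, 0,0,0,50,0,0,1, 0,0,0,50,0,0,1, 0,0,0,50,0,0,1, 0,0,0,30,0,0,1, 0,0,0,0,0,0,1, 0,0,0,0,0,0,1]'
python3 - <<'E'
from h import *
c=env.get_calibration("wrist");np.set_printoptions(precision=4,suppress=True); print(c, -c["R"].T@c["t"], env.get_state()["joint_positions"])
print(togo([.52,.293,.33],-8))
for n,X in [("can",[.52,.293,.145]),("ball-",[.42,.369,.08]),("block",[.63,.343,.03]),("coast",[.52,.293,0])]: print(n,proj(c,X,True))
E
```

```text
time: 2.6
ee_pos: [0.5003, -0.2459, 0.3315]
ee_rot: [0.745, 0.667, 0.002, -0.009]
wrist_force: [1.0, -0.4, -0.2]
gripper_width: 0.0854
time: 3.72
ee_pos: [0.5356, 0.0957, 0.3351]
ee_rot: [0.744, 0.668, 0.001, -0.011]
wrist_force: [-0.4, -0.2, 0.3]
gripper_width: 0.0855
{'intrinsics': array([[309.7069,   0.    , 320.9324],
       [  0.    , 309.7069, 204.6598],
       [  0.    ,   0.    ,   1.    ]]), 'R': array([[ 0.9942, -0.1072, -0.0128],
       [-0.0983, -0.9478,  0.3034],
       [-0.0446, -0.3004, -0.9528]]), 't': array([-0.5187,  0.0741,  0.5339])} [0.5468 0.175  0.4796] [0.0469 0.2858 1.603  0.0188 1.2643 0.1482]
(array([194.4, -36.4,   8.7]), array([-0.8, -0.9,  1.9]))
can [288.2706   7.8986]
ball- [215.5293 -13.0141]
block [369.5557  -4.9857]
coast [299.117   36.9427]
```

```bash
python3 -m inch '[0,0,1,40,0,0,1, 0,0,0,40,0,0,1, 0,0,0,40,0,0,1, 0,0,0,0,0,0,1, 0,0,0,0,0,0,1, 0,0,0,0,0,0,1]'
cat > shot.py <<'E'
import sys; from h import *
n,tag=sys.argv[1:3]; c=env.get_calibration(n); p,d=env.read_camera(n); np.savez(tag+".npz",p=p,d=d,**c); cv2.imwrite(f"pics/{tag}.png",p[:,:,::-1])
E
python3 shot.py wrist w1
python3 -m inch '[0,0,0,40,0,0,1, 0,0,0,40,0,0,1, 0,0,0,40,0,0,1, 0,0,0,0,0,0,1, 0,0,0,0,0,0,1, 0,0,0,0,0,0,1]'
python3 shot.py wrist w2
python3 - <<'E'
import cv2,numpy as np
a=cv2.imread("pics/w1.png");b=cv2.imread("pics/w2.png")
cv2.imwrite("pics/w12.png",np.vstack([a[:300,90:550],b[:300,90:550]]))
E
```

```text
time: 4.47
ee_pos: [0.5515, 0.2105, 0.3365]
ee_rot: [0.753, 0.658, 0.0, -0.01]
wrist_force: [-0.3, 0.6, 0.6]
gripper_width: 0.0857
time: 5.28
ee_pos: [0.5696, 0.3268, 0.3392]
ee_rot: [0.755, 0.655, 0.001, -0.01]
wrist_force: [-0.1, -0.1, 0.4]
gripper_width: 0.0853
```

View pics/w12.png

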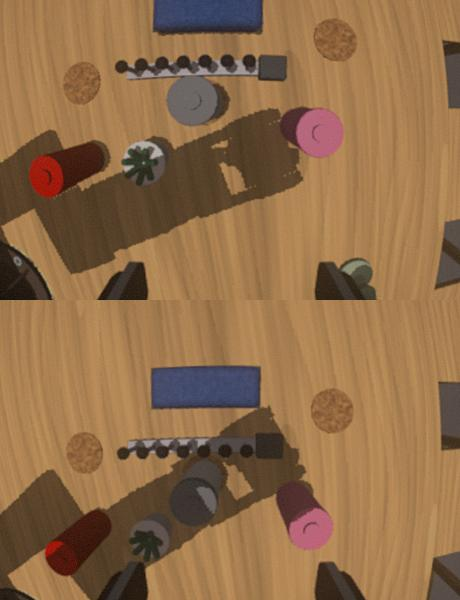

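The stacked wrist views show the grey cap at w1 (283,101) and w2 (284,202). The balls run from (212,66) to (339,61) in w1 and from (213,153) to (337,150) in w2. The block is at (362,67) and (359,146). Next I'll triangulate.

```bash
cat >> h.py <<'E'
def wcloud(N):
    K,d=N["intrinsics"],N["d"]; v,u=np.indices(d.shape); x=(u-K[0,2])/K[0,0]; y=(v-K[1,2])/K[1,1]
    r=np.hypot(x,y)+1e-12; k=np.tan(np.minimum(r,1.4))/r
    W=(np.stack([x*k*d,y*k*d,d],-1)-N["t"])@N["R"]; W[(d<=0)|(r>1.2)]=np.nan; return W
E
python3 - <<'E'
from h import *
np.set_printoptions(precision=4,suppress=True)
balls=[];caps=[]
for t,rb in (("w1",(200,45,350,80)),("w2",(200,135,350,165))):
    N=np.load(t+".npz"); W=wcloud(N); Z=W[...,2]
    print(t,"table",np.nanmedian(Z[80:130,120:140]))
    m=np.zeros(Z.shape,np.uint8); u0,v0,u1,v1=rb
    z=Z[v0:v1,u0:u1]; m[v0:v1,u0:u1]=((z>.068)&(z<.1)&(np.array(N["p"].max(2))[v0:v1,u0:u1]<75))*255
    n,l,s,ce=cv2.connectedComponentsWithStats(m)
    b=sorted([(ce[i],s[i,4]) for i in range(1,n) if s[i,4]>15],key=lambda q:q[0][0])
    for q,a in b: print(q,a,np.nanmedian(W[...,:][l==l[int(q[1]),int(q[0])]],0) if 1 else 0)
    balls.append([q for q,a in b])
    m=((Z>.13)&(Z<.16)).astype(np.uint8); m[:, :230]=0; m[:,340:]=0
    n,l,s,ce=cv2.connectedComponentsWithStats(m); i=1+np.argmax(s[1:,4]); P=W[l==i]
    (cx,cy),r=cv2.minEnclosingCircle((P[:,:2]*1e3).astype(np.float32)); print("cap",s[i],ce[i],np.nanmean(P,0),cx,cy,r); caps.append(ce[i])
    # block
    m=((Z>.022)&(Z<.042)); m[:, :340]=0; m[:,385:]=0; m[:rb[1]-5]=0;m[rb[3]+5:]=0
    P=W[m]; print("block",len(P),np.median(P,0),cv2.minAreaRect((P[:,:2]*1e3).astype(np.float32)))
A,B=np.load("w1.npz"),np.load("w2.npz")
print("cap tri",cross(ray(A,*caps[0],True),ray(B,*caps[1],True)))
if len(balls[0])==len(balls[1]):
    P=[]
    for a,b in zip(*balls):
        X,e=cross(ray(A,*a,True),ray(B,*b,True)); print(X,np.round(e,1)); P.append(X)
    P=np.array(P); d=np.polyfit(P[:,0],P[:,1],1); print("bar yaw",np.degrees(np.arctan(d[0])),"mid",P.mean(0))
E
```

```text
w1 table 0.00022176841881976637
[211.271   66.1869] 107 [0.4268 0.371  0.0871]
[230.9412  64.6639] 119 [0.4538 0.367  0.087 ]
[251.5041  62.878 ] 123 [0.4811 0.3634 0.0874]
[272.7829  61.8605] 129 [0.5082 0.3595 0.0872]
[294.9302  61.0155] 129 [0.5361 0.3556 0.0875]
[317.      60.7209] 129 [0.5632 0.3519 0.0869]
[338.8306  60.879 ] 124 [0.5899 0.3484 0.0874]
cap [ 257   75   52   52 2076] [281.9591 100.1551] [0.5202 0.3058 0.1441] 519.6575927734375 305.77313232421875 28.819293975830078
block 685 [0.6252 0.3434 0.0324] ((625.38330078125, 343.8550720214844), (36.00231170654297, 40.35187530517578), 82.2353744506836)
w2 table 0.0001694360501306091
[213.0102 153.0408] 98 [0.4271 0.3732 0.0872]
[232.1019 151.9907] 108 [0.4543 0.3698 0.0871]
[251.8718 151.265 ] 117 [0.4811 0.3661 0.0872]
[272.4882 151.2126] 127 [0.5085 0.3618 0.087 ]
[293.8029 151.1168] 137 [0.5362 0.3575 0.087 ]
[314.62   150.6333] 150 [0.5629 0.3543 0.0869]
[336.0671 150.5369] 149 [0.5902 0.3505 0.0869]
cap [ 259  177   49   49 1846] [283.1988 201.5645] [0.521  0.3083 0.1437] 519.781005859375 306.4579772949219 28.964527130126953
block 643 [0.6258 0.3458 0.0326] ((625.8289184570312, 345.6903991699219), (34.99501419067383, 41.01704406738281), 81.10735321044922)
cap tri (array([0.5193, 0.3061, 0.1355]), [np.float64(0.23369023833136504), np.float64(0.2336902383316134)])
[0.4245 0.3726 0.0808] [0.1 0.1]
[0.4511 0.3689 0.0777] [0. 0.]
[0.479  0.3652 0.0784] [0. 0.]
[0.5071 0.3608 0.0797] [0. 0.]
[0.5354 0.3568 0.0812] [0. 0.]
[0.5627 0.3532 0.0799] [0.3 0.3]
[0.5903 0.3494 0.0796] [0.1 0.1]
bar yaw -7.997925941119669 mid [0.5072 0.361  0.0796]
```

```bash
python3 -c "
from h import *
print(togo([.520,.306,.20],-8)); print(togo([.520,.306,.092],-8))"
```

```text
(array([-29.5, -44.2, 139.5]), array([-0.8, -0.8, -0.1]))
(array([-31. , -42.7, 247.4]), array([-0.8, -0.8, -0.1]))
```

```bash
python3 -m inch '[-0.8,-0.8,0,-15,-22,40,1, 0,0,0,-15,-22,40,1, 0,0,0,0,0,40,1, 0,0,0,0,0,15,1, 0,0,0,0,0,0,1, 0,0,0,0,0,0,1]'; python3 -c "
from h import *
print(togo([.520,.306,.092],-8))"
```

```text
time: 6.08
ee_pos: [0.5222, 0.3004, 0.2049]
ee_rot: [0.757, 0.653, 0.003, 0.001]
wrist_force: [0.1, 0.4, -0.3]
gripper_width: 0.0857
(array([  4.9,  -3.6, 112.8]), array([ 0.3, -0.2, -0.4]))
```

```bash
python3 -m inch '[0.3,-0.2,-0.4,5,-3.6,30,1, 0,0,0,0,0,30,1, 0,0,0,0,0,30,1, 0,0,0,0,0,15,1, 0,0,0,0,0,5,1, 0,0,0,0,0,0,1]'; python3 -c "
from h import *
print(togo([.520,.306,.092],-8))"
```

```text
time: 6.82
ee_pos: [0.5247, 0.3082, 0.0999]
ee_rot: [0.755, 0.656, 0.007, 0.003]
wrist_force: [-0.3, -0.0, -0.3]
gripper_width: 0.0858
(array([-2.9, -4.5,  7.8]), array([ 0.7, -0.4,  0. ]))
```

```bash
python3 -m inch '[0.7,-0.4,0,-2.9,-4.5,7.8,1, 0,0,0,0,0,0,1, 0,0,0,0,0,0,0.75, 0,0,0,0,0,0,0.6, 0,0,0,0,0,0,0.4, 0,0,0,0,0,0,0.4, 0,0,0,0,0,0,0.4, 0,0,0,0,0,0,0.4]'; python3 -c "
from h import *
print(togo([.520,.306,.092],-8))"
```

```text
time: 7.82
ee_pos: [0.5201, 0.3062, 0.0938]
ee_rot: [0.755, 0.656, 0.001, 0.0]
wrist_force: [-0.1, -0.6, 0.3]
gripper_width: 0.0557
(array([-0.2, -0.1,  1.8]), array([ 0.1, -0. ,  0. ]))
```

```bash
python3 -m inch '[0,0,0,0,0,-10,0.4, 0,0,0,0,0,-30,0.4, 0,0,0,0,0,-40,0.4, 0,0,0,-10,0,-30,0.4, 0,0,0,-30,2,0,0.4, 0,0,0,-40,5,0,0.4, 0,0,0,-40,5,0,0.4, 0,0,0,-40,5,0,0.4, 0,0,0,-20,5,0,0.4, 0,0,0,0,0,0,0.4, 0,0,0,0,0,0,0.4]'; python3 -c "
from h import *
print(togo([.520,.130,.0915],-8))"
```

```text
time: 9.2
ee_pos: [0.5165, 0.1201, 0.2129]
ee_rot: [0.754, 0.656, 0.003, 0.002]
wrist_force: [0.1, 0.6, -2.5]
gripper_width: 0.0557
(array([ 10.1,   1.3, 121.4]), array([ 0.3, -0.1,  0.1]))
```

```bash
python3 -m inch '[0.3,-0.1,0,0,0,25,0.4, 0,0,0,0,0,35,0.4, 0,0,0,0,0,30,0.4, 0,0,0,0,0,15,0.4, 0,0,0,0,0,5,0.4, 0,0,0,0,0,0,0.4, 0,0,0,0,0,0,0.4]'; python3 -c "
from h import *
print(togo([.520,.130,.0915],-8))"
```

```text
time: 10.07
ee_pos: [0.5183, 0.125, 0.1027]
ee_rot: [0.753, 0.658, 0.003, 0.002]
wrist_force: [-0.7, 0.2, -2.1]
gripper_width: 0.0552
(array([ 5.2,  0.9, 11.3]), array([ 0.4, -0.1,  0.4]))
```

```bash
python3 -m inch '[0.4,-0.1,0,0,0,6,0.4, 0,0,0,0,0,3,0.4, 0,0,0,0,0,2,0.4, 0,0,0,0,0,1,0.4, 0,0,0,0,0,0,0.4]'; python3 -c "
from h import *
print(togo([.520,.130,.0915],-8))"
```

```text
time: 10.7
ee_pos: [0.5189, 0.1249, 0.0911]
ee_rot: [0.753, 0.658, 0.0, 0.0]
wrist_force: [0.7, 0.4, -2.9]
gripper_width: 0.0554
(array([ 5.2,  0.4, -0.4]), array([ 0. , -0. ,  0.4]))
```

```bash
python3 -m inch '[0,0,0,0,0,0,0.6, 0,0,0,0,0,0,0.8, 0,0,0,0,0,0,1, 0,0,0,0,0,0,1, 0,0,0,0,0,-20,1, 0,0,0,0,0,-50,1, 0,0,0,0,0,-50,1, 0,0,-5,0,0,-15,1, 0,0,-10,0,0,0,1, 0,0,-10,0,0,0,1, 0,0,-10,0,0,0,1, 0,0,-10,0,0,0,1, 0,0,-10,0,0,0,1, 0,0,-10,0,0,0,1, 0,0,-10,0,0,0,1, 0,0,-10,0,0,0,1, 0,0,-8,0,0,0,1, 0,0,0,0,0,0,1, 0,0,0,0,0,0,1]'; python3 -c "
from h import *
print(togo([.5354,.357,.15],82), env.get_state()['joint_positions'])"
```

```text
time: 13.08
ee_pos: [0.5186, 0.1249, 0.2327]
ee_rot: [0.016, 1.0, 0.0, 0.002]
wrist_force: [0.3, -0.5, -1.0]
gripper_width: 0.0854
(array([ -9. , 232.5,  83. ]), array([0.1, 0.2, 6.2])) [ 1.12367170e-01  3.58087644e-01  1.78355484e+00  1.89802781e-04
  9.95535789e-01 -1.42651842e+00]
```

```bash
python3 -m inch '[0,0,6.2,0,0,0,1, 0,0,0,0,40,0,0.8, 0,0,0,0,50,0,0.6, 0,0,0,0,50,0,0.5, 0,0,0,0,50,0,0.5, 0,0,0,0,35,0,0.5, 0,0,0,0,0,30,0.5, 0,0,0,0,0,30,0.5, 0,0,0,0,0,0,0.5, 0,0,0,0,0,0,0.5]'; python3 -c "
from h import *
print(togo([.5354,.357,.06],82), env.get_state()['joint_positions'])"; python3 shot.py wrist w3; python3 shot.py scene s3
```

```text
time: 14.32
ee_pos: [0.5546, 0.3551, 0.1727]
ee_rot: [0.085, 0.996, 0.001, 0.003]
wrist_force: [-0.2, 0.2, 0.2]
gripper_width: 0.0428
(array([ 20. ,  -1.7, 112.5]), array([ 0.1,  0.4, -1.7])) [ 0.46995014  0.59417633  1.53731436 -0.00206045  1.00357899 -0.92979801]
```

```bash
cat > balls.py <<'E'
import sys; from h import *
np.set_printoptions(precision=4,suppress=True)
zl,zh=map(float,sys.argv[2:4])
N=np.load(sys.argv[1]+".npz"); W=wcloud(N); Z=W[...,2]
m=((Z>zl)&(Z<zh)&(N["p"].max(2)<75)).astype(np.uint8)
n,l,s,ce=cv2.connectedComponentsWithStats(m)
for i in range(1,n):
    if 40<s[i,4]<3000: P=W[l==i]; print(ce[i],s[i,4],np.median(P,0),"ray@.08",onz(N,*ce[i],.08,True))
E
python3 balls.py w3 .068 .1
```

```text
[313.4907  37.5227] 375 [0.4255 0.3726 0.0875] ray@.08 [0.4238 0.3727 0.08  ]
[150.6777  83.6587] 1635 [0.4251 0.2331 0.081 ] ray@.08 [0.4263 0.236  0.08  ]
[314.7202  73.7251] 411 [0.4524 0.3688 0.0872] ray@.08 [0.4517 0.3688 0.08  ]
[315.9417 110.4709] 429 [0.4793 0.365  0.0872] ray@.08 [0.4795 0.3649 0.08  ]
[317.2342 146.9555] 427 [0.5061 0.3612 0.0871] ray@.08 [0.5072 0.361  0.08  ]
[318.7115 182.1296] 409 [0.5328 0.3577 0.0872] ray@.08 [0.5349 0.3574 0.08  ]
[319.7311 215.5692] 383 [0.5599 0.3538 0.087 ] ray@.08 [0.5627 0.3534 0.08  ]
[320.9534 246.516 ] 343 [0.5871 0.3501 0.0869] ray@.08 [0.5906 0.3496 0.08  ]
[ 92.8994 364.2143] 308 [ 0.7394 -0.0166  0.0817] ray@.08 [ 0.7435 -0.0215  0.08  ]
```

View pics/w3.png

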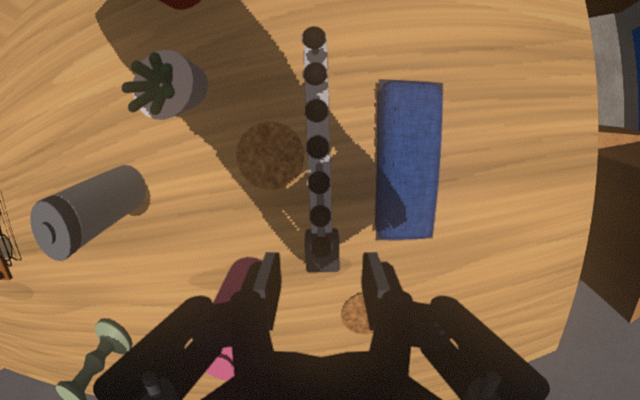

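The wrist view shows the seven balls in a column at u≈313–321. The +28 peg's ball is at (319,182), the bare coaster at (270,155), and the canister standing aside at (90,215). I'll go down to the +28 ball.

```bash
python3 -m inch '[0,0.4,-1.7,20,-1.5,15,0.5, 0,0,0,0,0,35,0.5, 0,0,0,0,0,0,0.5, 0,0,0,0,0,0,0.5]'; python3 -c "
from h import *
print(togo([.5350,.3573,.06],82))"
```

```text
time: 14.92
ee_pos: [0.5366, 0.3576, 0.1275]
ee_rot: [0.071, 0.997, 0.003, 0.003]
wrist_force: [-0.9, 0.1, 0.1]
gripper_width: 0.0427
(array([ 1.9, -1. , 67.5]), array([ 0.4,  0.3, -0.1]))
```

```bash
python3 -m inch '[0.4,0.3,0,2,-0.6,30,0.5, 0,0,0,0,0,25,0.5, 0,0,0,0,0,8,0.5, 0,0,0,0,0,0,0.5, 0,0,0,0,0,0,0.5]'; python3 -c "
from h import *
print(togo([.5350,.3573,.06],82))"
```

```text
time: 15.55
ee_pos: [0.5386, 0.359, 0.0711]
ee_rot: [0.071, 0.997, 0.003, 0.005]
wrist_force: [0.2, -0.2, 0.6]
gripper_width: 0.0423
(array([ 3.4, -2.3, 11.1]), array([ 0.4,  0.6, -0.2]))
```

```bash
python3 -m inch '[0.4,0.6,0,3.4,-2.2,8,0.5, 0,0,0,0.5,0,3,0.5, 0,0,0,0,0,0,0.5, 0,0,0,0,0,0,0.3, 0,0,0,0,0,0,0.1, 0,0,0,0,0,0,0.1, 0,0,0,0,0,0,0.1, 0,0,0,0,0,0,0.1]'; python3 -c "
from h import *
print(togo([.5350,.3573,.06],82))"
```

```text
time: 16.55
ee_pos: [0.5347, 0.3574, 0.061]
ee_rot: [0.071, 0.997, 0.0, 0.0]
wrist_force: [-0.5, -1.9, 0.7]
gripper_width: 0.0148
(array([-0.3, -0.1,  1. ]), array([ 0. ,  0. , -0.2]))
```

```bash
python3 -m inch '[0,0,0,0,0,-6,0.1, 0,0,0,0,0,-8,0.1, 0,0,0,0,0,-6,0.1, 0,0,0,0,0,0,0.1, 0,0,0,0,0,0,0.1]'; python3 shot.py wrist w4; python3 shot.py scene s4; python3 balls.py w4 .06 .14; python3 -c "
from h import *
print(togo([.5350,.3573,.06],82))"
```

```text
time: 17.18
ee_pos: [0.5335, 0.3569, 0.0807]
ee_rot: [0.071, 0.997, -0.001, -0.002]
wrist_force: [0.3, 1.2, -7.7]
gripper_width: 0.0145
[319.6842  20.4979] 1922 [0.427  0.3723 0.128 ] ray@.08 [0.4136 0.374  0.08  ]
[319.5223 100.0263] 2018 [0.452  0.3687 0.1227] ray@.08 [0.4513 0.3685 0.08  ]
[  7.756  304.2723] 672 [0.5237 0.1518 0.1305] ray@.08 [0.5617 0.0321 0.08  ]
(array([-1.5,  0.6, 20.6]), array([-0.1, -0.2, -0.2]))
```

```bash
python3 -m inch '[0,0,0,0,0,-6,0.1, 0,0,0,0,0,-6,0.1, 0,0,0,0,0,0,0.1, 0,0,0,0,0,0,0.1, 0,0,0,0,0,0,0.1, 0,0,0,0,0,0,0.1]'; python3 shot.py wrist w5; python3 shot.py scene s5;  python3 balls.py w5 .06 .16; python3 - <<'E'
from h import *
c=env.get_calibration("scene"); N=np.load("s5.npz"); W=cloud("scene",N["p"],N["d"]); s=env.get_state(); print(s["wrist_force"],s["ee_pos"])
m=(abs(W[...,0]-.62)<.05)&(abs(W[...,1]-.345)<.03)&(W[...,2]>.002)&(W[...,2]<.1)&(N["p"].max(2)<90); P=W[m]; print(len(P),P.min(0),P.max(0),np.percentile(P[:,2],[2,10,50,90]))
cv2.imwrite("pics/s5c.png",cv2.resize(N["p"][150:310,400:540],None,fx=4,fy=3.75,interpolation=cv2.INTER_CUBIC)[:,:,::-1])
E
```

```text
time: 18.02
ee_pos: [0.5334, 0.3568, 0.0931]
ee_rot: [0.071, 0.997, -0.001, -0.002]
wrist_force: [0.8, 1.1, -8.8]
gripper_width: 0.0145
[319.9203  20.42  ] 2145 [0.429  0.372  0.1483] ray@.08 [0.4101 0.3744 0.08  ]
[ 99.2366 108.613 ] 2938 [0.4251 0.2332 0.0798] ray@.08 [0.4264 0.2384 0.08  ]
[319.8162 103.7634] 2274 [0.4532 0.3686 0.1411] ray@.08 [0.4529 0.3682 0.08  ]
[ 13.8754 286.7242] 1019 [0.5162 0.1512 0.1314] ray@.08 [0.5476 0.0434 0.08  ]
[ 71.3857 395.7   ] 70 [ 0.7341 -0.0176  0.0656] ray@.08 [0.7119 0.0138 0.08  ]
[-0.55703115 -0.55411186 -8.23563546] [0.53340869 0.35683426 0.09306173]
289 [0.57369569 0.32696875 0.00232298] [0.62954468 0.37162918 0.09961719] [0.01125123 0.02055978 0.04273105 0.04863596]
```

View pics/s5c.png

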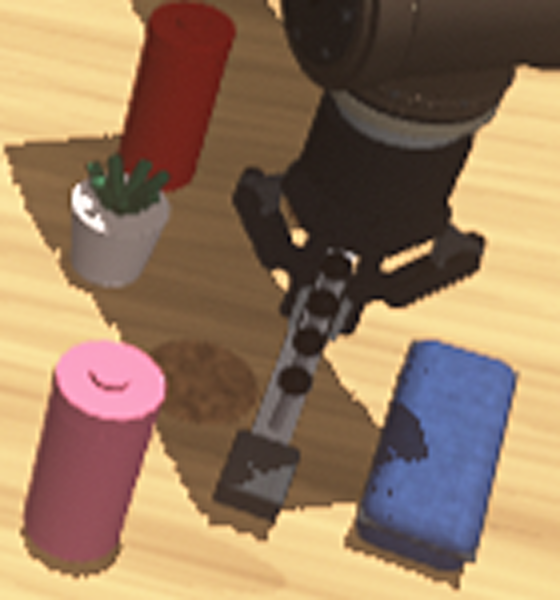

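The low trial on peg +28 shows the block end (260,480) hanging low, about 14.5° off level and clear of the counter with the full 8.5 N on the wrist. That puts the balance point near x = +45, so peg +56 is better (about −10°). I'll set the bar down and shift.

```bash
python3 -m inch '[0,0,0,0,0,8,0.1, 0,0,0,0,0,8,0.1, 0,0,0,0,0,8,0.1, 0,0,0,0,0,6,0.1, 0,0,0,0,0,2,0.1, 0,0,0,0,0,0,0.1, 0,0,0,0,0,0,0.1]'; python3 -c "
from h import *
print(togo([.5350,.3573,.061],82))"
```

```text
time: 19.0
ee_pos: [0.5333, 0.3572, 0.0612]
ee_rot: [0.071, 0.997, -0.001, -0.001]
wrist_force: [-0.7, -1.2, -6.0]
gripper_width: 0.0146
(array([-1.6,  0.4,  0.2]), array([-0.1, -0.1, -0.1]))
```

```bash
python3 -m inch '[0,0,0,0,0,1,0.1, 0,0,0,0,0,1,0.1, 0,0,0,0,0,0,0.1]'; python3 -m inch '[0,0,0,0,0,0,0.25, 0,0,0,0,0,0,0.5, 0,0,0,0,0,0,0.5, 0,0,0,-14,0,0,0.5, 0,0,0,-14,0,0,0.5, 0,0,0,0,0,0,0.5, 0,0,0,0,0,0,0.5]'; python3 shot.py wrist w6;  python3 balls.py w6 .06 .1; python3 -c "
from h import *
print(togo([.5612,.3532,.060],82))"
```

```text
time: 19.38
ee_pos: [0.5334, 0.3573, 0.0611]
ee_rot: [0.071, 0.997, -0.0, -0.001]
wrist_force: [-1.9, -0.4, -4.4]
gripper_width: 0.0146
time: 20.25
ee_pos: [0.5653, 0.3534, 0.0615]
ee_rot: [0.071, 0.997, 0.001, 0.001]
wrist_force: [-1.0, 0.2, 0.1]
gripper_width: 0.0428
[314.3449  21.3666] 1012 [0.4535 0.3669 0.0868] ray@.08 [0.4509 0.3677 0.08  ]
[316.1719  86.8046] 1489 [0.4783 0.3646 0.0874] ray@.08 [0.4779 0.3645 0.08  ]
[316.8924 155.9432] 1478 [0.5043 0.361  0.0873] ray@.08 [0.5057 0.3607 0.08  ]
[317.5264 220.3084] 1326 [0.5306 0.3573 0.087 ] ray@.08 [0.5335 0.3569 0.08  ]
[317.914  275.6492] 1186 [0.5574 0.3534 0.0864] ray@.08 [0.5612 0.3529 0.08  ]
[273.954  283.1264] 609 [0.5588 0.3328 0.0852] ray@.08 [0.5627 0.3313 0.08  ]
[375.8678 279.4589] 961 [0.5637 0.3769 0.0855] ray@.08 [0.5678 0.38   0.08  ]
[251.8576 275.6285] 288 [0.5547 0.3231 0.0845] ray@.08 [0.5573 0.3215 0.08  ]
[318.0932 320.8629] 912 [0.5839 0.3496 0.0861] ray@.08 [0.5889 0.3489 0.08  ]
[ 49.2083 395.8194] 72 [ 0.7349 -0.0174  0.0655] ray@.08 [0.7086 0.0223 0.08  ]
(array([ 4.1, -0.8,  1.6]), array([ 0.1,  0.1, -0.2]))
```

```bash
python3 -m inch '[0,0,0,4,-0.5,1.5,0.5, 0,0,0,0,0,0,0.5, 0,0,0,0,0,0,0.3, 0,0,0,0,0,0,0.1, 0,0,0,0,0,0,0.1, 0,0,0,0,0,0,0.1, 0,0,0,0,0,0,0.1, 0,0,0,0,0,-6,0.1, 0,0,0,0,0,-10,0.1, 0,0,0,0,0,-10,0.1, 0,0,0,0,0,-6,0.1, 0,0,0,0,0,0,0.1, 0,0,0,0,0,0,0.1, 0,0,0,0,0,0,0.1]'; python3 shot.py wrist w7; python3 shot.py scene s7; python3 - <<'E'
from h import *
np.set_printoptions(precision=4,suppress=True)
N=np.load("w7.npz"); W=wcloud(N); s=env.get_state(); print(s["ee_pos"],s["wrist_force"],s["gripper_width"])
# bar-line points (dark balls), coordinate along the bar from ball+56
b=np.array([.990,-.139]); 
q=(W[...,:2]-s["ee_pos"][:2])@b; w=(W[...,:2]-s["ee_pos"][:2])@np.array([.139,.99])
m=(abs(w)<.008)&(N["p"].max(2)<75)&(W[...,2]>.06)&(W[...,2]<.2)
for x in range(-150,-20,8):
    k=m&(abs(q*1e3-x)<4)
    if k.sum()>20: print(x,k.sum(),np.percentile(W[k][:,2],[50,95]))
E
```

```text
time: 22.05
ee_pos: [0.5588, 0.353, 0.0923]
ee_rot: [0.071, 0.997, -0.0, -0.001]
wrist_force: [-0.6, -0.8, -8.2]
gripper_width: 0.0144
[0.5588 0.353  0.0922] [ 0.4726  0.5882 -8.7075] 0.014515909100355537
-134 118 [0.0914 0.0937]
-126 173 [0.09   0.0931]
-118 93 [0.098  0.0996]
-110 582 [0.0997 0.1016]
-102 462 [0.0971 0.1003]
-86 551 [0.104  0.1062]
-78 619 [0.1041 0.1065]
-70 27 [0.1005 0.102 ]
-62 400 [0.1076 0.1102]
-54 688 [0.11   0.1117]
-46 165 [0.1083 0.1102]
-38 150 [0.11   0.1129]
-30 741 [0.1142 0.1166]
-22 418 [0.1153 0.1906]
```

Gripped on +56, the bar hangs about 10.4° with its plain end low, which matches balance x ≈ 45. I'll lift it well up and measure the stand.

```bash
python3 -m inch '[0,0,0,0,0,-10,0.1, 0,0,0,0,0,-20,0.1, 0,0,0,0,0,-25,0.1, 0,0,0,0,0,-30,0.1, 0,0,0,0,0,-30,0.1, 0,0,0,0,0,-30,0.1, 0,0,0,0,0,-25,0.1, 0,0,0,0,0,-20,0.1, 0,0,0,0,0,-15,0.1, 0,0,0,0,0,-5,0.1, 0,0,0,0,0,0,0.1, 0,0,0,0,0,0,0.1]'; python3 shot.py top t8; python3 shot.py scene s8; python3 - <<'E'
from h import *
np.set_printoptions(precision=4,suppress=True)
for n,t in (("top","t8"),("scene","s8"),("top","top0"),("scene","scene0")):
    N=np.load(t+".npz"); W=cloud(n,N["p"],N["d"]); hsv=cv2.cvtColor(N["p"],cv2.COLOR_RGB2HSV)
    roi=(abs(W[...,0]-.53)<.14)&(abs(W[...,1]+.307)<.07)
    S=roi&(hsv[...,1]>135)&(hsv[...,0]<20)
    P=W[S&(W[...,2]>.007)&(W[...,2]<.02)]; print(t,"base",len(P),cv2.minAreaRect((P[:,:2]*1e3).astype(np.float32)),np.median(P[:,2]))
    for lo,hi in ((.45,.53),(.53,.62)):
        k=S&(W[...,2]>.045)&(W[...,2]<.075)&(W[...,0]>lo)&(W[...,0]<hi); Q=W[k]
        if len(Q)>3: print("  saddle",len(Q),Q.mean(0),Q.min(0),Q.max(0))
        k=S&(W[...,2]>.033)&(W[...,2]<.045)&(W[...,0]>lo)&(W[...,0]<hi); Q=W[k]
        if len(Q)>3: print("  floor",len(Q),np.median(Q,0),Q.min(0),Q.max(0))
E
```

```text
time: 23.65
ee_pos: [0.5578, 0.3524, 0.3124]
ee_rot: [0.071, 0.997, -0.001, -0.002]
wrist_force: [-0.2, -0.2, -9.3]
gripper_width: 0.0147
t8 base 1276 ((530.8887939453125, -303.9453125), (104.29295349121094, 190.8721923828125), 84.6810302734375) 0.013004475587724029
  saddle 43 [ 0.4608 -0.3156  0.0582] [ 0.4539 -0.3374  0.045 ] [ 0.4668 -0.2823  0.0682]
  floor 55 [ 0.4608 -0.3089  0.0411] [ 0.4544 -0.3269  0.0342] [ 0.4672 -0.2832  0.0447]
  saddle 41 [ 0.6108 -0.3181  0.0592] [ 0.6036 -0.3418  0.0452] [ 0.6179 -0.2859  0.0694]
  floor 60 [ 0.6107 -0.3143  0.0401] [ 0.6038 -0.3332  0.0353] [ 0.6174 -0.2884  0.0448]
s8 base 1082 ((537.614501953125, -306.2779541015625), (86.22746276855469, 177.29811096191406), 89.10737609863281) 0.01333005570379508
  saddle 54 [ 0.4615 -0.3091  0.0555] [ 0.4522 -0.3313  0.0458] [ 0.4688 -0.2775  0.0655]
  floor 70 [ 0.4646 -0.3041  0.0403] [ 0.4533 -0.3287  0.0332] [ 0.469  -0.2797  0.0448]
  saddle 69 [ 0.6107 -0.3117  0.0555] [ 0.6008 -0.3365  0.0451] [ 0.6181 -0.2811  0.0658]
  floor 90 [ 0.6135 -0.31    0.0404] [ 0.6012 -0.3356  0.033 ] [ 0.6189 
[... 308 characters left out ...]
 0.4671 -0.2834  0.0449]
  saddle 48 [ 0.6112 -0.3184  0.0568] [ 0.6035 -0.3425  0.045 ] [ 0.6176 -0.2857  0.0684]
  floor 55 [ 0.6101 -0.3122  0.0404] [ 0.6043 -0.332   0.0334] [ 0.6173 -0.2882  0.0449]
scene0 base 1088 ((537.0078735351562, -307.0258483886719), (85.76915740966797, 177.9652862548828), 88.10283660888672) 0.013240719789077388
  saddle 54 [ 0.4613 -0.3099  0.0554] [ 0.4511 -0.332   0.0456] [ 0.4706 -0.2784  0.0673]
  floor 72 [ 0.4642 -0.3054  0.0404] [ 0.4534 -0.3284  0.0331] [ 0.4686 -0.2794  0.044 ]
  saddle 71 [ 0.6106 -0.3121  0.0553] [ 0.6017 -0.3403  0.0451] [ 0.6178 -0.2811  0.0663]
  floor 86 [ 0.6139 -0.3097  0.0404] [ 0.6022 -0.3354  0.0332] [ 0.6188 -0.2854  0.045 ]
```

```bash
python3 -m inch '[0,0,-2,0,-10,0,0.1, 0,0,-2,0,-20,0,0.1, 0,0,-2.5,0,-30,0,0.1, 0,0,0,0,-40,0,0.1, 0,0,0,0,-40,0,0.1, 0,0,0,0,-40,0,0.1, 0,0,0,0,-40,0,0.1, 0,0,0,0,-40,0,0.1, 0,0,0,0,-40,0,0.1, 0,0,0,0,-40,0,0.1, 0,0,0,0,-40,0,0.1, 0,0,0,0,-40,0,0.1, 0,0,0,0,-30,0,0.1, 0,0,0,0,-20,0,0.1, 0,0,0,0,-10,0,0.1, 0,0,0,0,0,0,0.1]'; python3 -c "
from h import *
print(togo([.587,-.3095,.3],88.5),env.get_state()['joint_positions'])"
```

```text
time: 25.75
ee_pos: [0.5403, -0.1414, 0.308]
ee_rot: [0.012, 1.0, -0.001, -0.006]
wrist_force: [-0.6, -0.1, -8.8]
gripper_width: 0.0146
(array([ -50.7, -166.9,    7.8]), array([-0.1, -0.6,  0.2])) [-0.37148461  0.32916262  1.61160206 -0.0063768   1.21058415 -1.91675439]
```

```bash
cat > stand.py <<'E'
import sys; from h import *
np.set_printoptions(precision=4,suppress=True)
N=np.load(sys.argv[1]+".npz"); W=wcloud(N); hsv=cv2.cvtColor(N["p"],cv2.COLOR_RGB2HSV)
S=(abs(W[...,0]-.536)<.12)&(abs(W[...,1]+.3095)<.06)&(N["p"].max(2)>60)
print("table",np.nanmedian(W[(abs(W[...,0]-.4)<.03)&(abs(W[...,1]+.31)<.05)][:,2]))
for x in (.461,.611):
    A=S&(abs(W[...,0]-x)<.012)
    f=W[A&(abs(W[...,2]-.04)<.004)]; c=W[A&(W[...,2]>.048)&(W[...,2]<.08)]
    a,b=c[c[:,1]<-.31],c[c[:,1]>=-.31]
    print(x,"floor",len(f),f.mean(0),"y",np.percentile(f[:,1],[3,97]),"x",np.percentile(f[:,0],[3,97]))
    for k in (a,b):
        if len(k)>5: print("   cheek",len(k),k.mean(0),np.percentile(k[:,1],[2,98]),np.percentile(k[:,2],[2,98]))
P=W[S&(abs(W[...,2]-.012)<.004)]; print("base",len(P),cv2.minAreaRect((P[:,:2]*1e3).astype(np.float32)))
E
python3 shot.py wrist w9; python3 stand.py w9
python3 -m inch '[0,0.6,0,-10,-20,0,0.1, 0,0,0,-15,-35,0,0.1, 0,0,0,-15,-25,0,0.1, 0,0,0,-8,-15,0,0.1, 0,0,0,0,-5,0,0.1, 0,0,0,0,0,0,0.1, 0,0,0,0,0,0,0.1]'; python3 shot.py wrist w10; python3 stand.py w10
```

```text
table 0.0007143569760091812
0.461 floor 219 [ 0.4604 -0.3085  0.0407] y [-0.3244 -0.2819] x [0.4533 0.467 ]
   cheek 125 [ 0.4596 -0.3284  0.058 ] [-0.3359 -0.3232] [0.0485 0.0643]
   cheek 74 [ 0.4613 -0.2829  0.0601] [-0.2899 -0.278 ] [0.0483 0.0645]
0.611 floor 248 [ 0.609  -0.311   0.0405] y [-0.3293 -0.2864] x [0.6026 0.6175]
   cheek 113 [ 0.6089 -0.333   0.0578] [-0.3396 -0.3282] [0.0482 0.0647]
   cheek 75 [ 0.6105 -0.2879  0.0593] [-0.2942 -0.2828] [0.0496 0.0648]
base 5118 ((534.9757080078125, -309.2334289550781), (86.02359008789062, 179.43063354492188), 87.37291717529297)
time: 26.68
ee_pos: [0.5878, -0.2371, 0.3073]
ee_rot: [0.008, 1.0, 0.0, -0.011]
wrist_force: [-0.8, -0.2, -8.7]
gripper_width: 0.0142
table 0.000517614269987309
0.461 floor 272 [ 0.461  -0.3072  0.0403] y [-0.3235 -0.2922] x [0.4538 0.4679]
   cheek 124 [ 0.46   -0.3292  0.0589] [-0.3356 -0.3236] [0.0507 0.0642]
   cheek 92 [ 0.4618 -0.2839  0.0599] [-0.2892 -0.2792] [0.0535 0.0643]
0.611 floor 271 [ 0.6095 -0.3129  0.0405] y [-0.3293 -0.296 ] x [0.6027 0.6172]
   cheek 112 [ 0.6093 -0.334   0.0591] [-0.3396 -0.3289] [0.0512 0.0649]
   cheek 93 [ 0.6102 -0.289   0.0593] [-0.2946 -0.2841] [0.052  0.0645]
base 6025 ((534.9036865234375, -309.7016906738281), (86.4045639038086, 179.93017578125), 87.94925689697266)
```

View pics/w10.png

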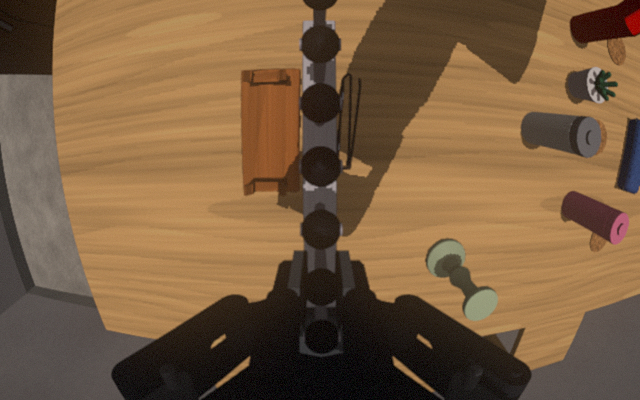

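The wrist view shows the bar hanging along u≈320 with the stand beside it, its saddles at (268,75) and (268,185), and the glasses at (348,120). I'll move the bar over the stand.

```bash
python3 -m inch '[0,0.9,0.5,0,-20,0,0.1, 0,0,0,0,-30,0,0.1, 0,0,0,0,-18,0,0.1, 0,0,0,0,-5,10,0.1, 0,0,0,0,0,30,0.1, 0,0,0,0,0,30,0.1, 0,0,0,0,0,15,0.1, 0,0,0,0,0,0,0.1, 0,0,0,0,0,0,0.1, 0,0,0,0,0,0,0.1]'; python3 shot.py wrist w11; cat > barline.py <<'E'
import sys; from h import *
np.set_printoptions(precision=4,suppress=True)
N=np.load(sys.argv[1]+".npz"); W=wcloud(N); s=env.get_state(); e=s["ee_pos"]
m=((abs(W[...,1]-e[1])<.03)&(W[...,0]<e[0]-.015)&(W[...,0]>e[0]-.17)&(W[...,2]>e[2]-.04)&(W[...,2]<e[2]+.05)&(N["p"].max(2)<75)).astype(np.uint8)
n,l,st,ce=cv2.connectedComponentsWithStats(m); L=[]
for i in range(1,n):
    if st[i,4]>150:
        P=W[l==i]; k=P[:,2]>np.percentile(P[:,2],60); print(st[i,4],P[k].mean(0)); L.append(np.append(P[k].mean(0),0))
L=np.array(L); print("yaw",np.degrees(np.polyfit(L[:,0],L[:,1],1)[0]),"tilt",np.degrees(np.arctan(np.polyfit(L[:,0],L[:,2],1)[0])),"y at ball",np.polyval(np.polyfit(L[:,0],L[:,1],1),e[0]))
E
python3 barline.py w11;  python3 -c "
from h import *
print(togo([.586,-.3111,.1005],88.2),env.get_state()['ee_pos'])"
```

```text
time: 27.98
ee_pos: [0.5831, -0.3105, 0.2211]
ee_rot: [0.012, 1.0, 0.0, -0.019]
wrist_force: [0.0, -0.0, -8.0]
gripper_width: 0.0145
1746 [ 0.4751 -0.3081  0.2294]
1216 [ 0.5021 -0.3086  0.2351]
1290 [ 0.5294 -0.3092  0.2399]
1244 [ 0.5565 -0.3096  0.2447]
yaw -1.1268076762886765 tilt 10.583125509738549 y at ball -0.3102161364130765
(array([ -7.4,  -0.6, 120.5]), array([-0. , -2.1,  0.5])) [ 0.58312503 -0.31049284  0.22119826]
```

```bash
python3 -m inch '[0,-1,0.5,-3,-0.6,10,0.1, 0,-1.1,0,0,0,20,0.1, 0,0,0,0,0,20,0.1, 0,0,0,0,0,7,0.1, 0,0,0,0,0,0,0.1, 0,0,0,0,0,0,0.1, 0,0,0,0,0,0,0.1]'; python3 shot.py wrist w12; python3 barline.py w12; python3 stand.py w12; python3 -c "
from h import *
print(togo([.586,-.3111,.1005],88.2),env.get_state()['ee_pos'])"
```

```text
time: 28.9
ee_pos: [0.5867, -0.3119, 0.164]
ee_rot: [0.017, 1.0, -0.001, 0.004]
wrist_force: [0.0, -0.4, -8.1]
gripper_width: 0.0144
1639 [ 0.478  -0.3083  0.1717]
1267 [ 0.505  -0.3091  0.1773]
1336 [ 0.5322 -0.3099  0.1824]
1329 [ 0.5593 -0.3107  0.1874]
yaw -1.6563233311225882 tilt 10.866911786969542 y at ball -0.3114763202562818
table 0.0005271303593188004
0.461 floor 104 [ 0.4645 -0.3008  0.0403] y [-0.3307 -0.2888] x [0.4565 0.4683]
   cheek 274 [ 0.4605 -0.33    0.0597] [-0.3354 -0.3245] [0.0515 0.0642]
   cheek 283 [ 0.4616 -0.2844  0.0594] [-0.2899 -0.2787] [0.0498 0.0644]
0.611 floor 59 [ 0.605  -0.3095  0.0409] y [-0.3354 -0.2879] x [0.6021 0.611 ]
   cheek 222 [ 0.6078 -0.3351  0.0597] [-0.3404 -0.3293] [0.0487 0.0642]
   cheek 212 [ 0.6103 -0.2889  0.0594] [-0.2942 -0.2827] [0.0511 0.0645]
base 8140 ((535.0811767578125, -309.62420654296875), (85.81190490722656, 178.32666015625), 88.03337097167969)
(array([ 1.2,  1. , 63.5]), array([-0.2,  0.4, -0.2])) [ 0.58673869 -0.31193741  0.16405486]
```

```bash
python3 -m inch '[-0.2,0.4,-0.2,1.2,0.6,12,0.1, 0,0,0,0,0,12,0.1, 0,0,0,0.5,0,8,0.1, 0,0,0,0.5,0,8,0.1, 0,0,0,0.5,0,8,0.1, 0,0,0,0,0,6,0.1, 0,0,0,0,0,4,0.1, 0,0,0,0,0,0,0.1, 0,0,0,0,0,0,0.1]'; python3 shot.py wrist w13; python3 barline.py w13; python3 -c "
from h import *
print(togo([.586,-.3111,.1005],88.2),env.get_state()['ee_pos'],env.get_state()['wrist_force'])"
```

```text
time: 30.08
ee_pos: [0.5843, -0.3113, 0.1022]
ee_rot: [0.015, 1.0, 0.0, 0.0]
wrist_force: [-1.2, 0.1, -7.3]
gripper_width: 0.0147
1620 [ 0.4737 -0.3079  0.1291]
1545 [ 0.5012 -0.3085  0.1297]
3146 [ 0.5424 -0.3098  0.13  ]
yaw -1.5833280665611444 tilt 0.7625793079242503 y at ball -0.31089669786456287
(array([-1.7,  0.3,  1.7]), array([0. , 0. , 0.1])) [ 0.58426306 -0.31133786  0.1021883 ] [-0.39698798 -0.67619446 -7.43597773]
```

```bash
python3 -m inch '[0,0,0,0,0,1,0.1, 0,0,0,0,0,1,0.1, 0,0,0,0,0,0,0.1]';  python3 -m inch '[0,0,0,0,0,0.5,0.1, 0,0,0,0,0,0,0.2, 0,0,0,0,0,0,0.3, 0,0,0,0,0,0,0.5, 0,0,0,0,0,0,0.5, 0,0,0,0,0,-15,0.5, 0,0,0,0,0,-30,0.6, 0,0,0,0,0,-40,0.8, 0,0,0,0,0,-40,1, 0,0,0,0,0,-20,1, 0,0,0,0,0,0,1]'; python3 shot.py wrist w14; python3 shot.py scene s14; python3 - <<'E'
from h import *
np.set_printoptions(precision=4,suppress=True)
N=np.load("w14.npz"); W=wcloud(N)
m=((abs(W[...,1]+.311)<.03)&(abs(W[...,0]-.54)<.13)&(W[...,2]>.105)&(W[...,2]<.14)&(N["p"].max(2)<75)).astype(np.uint8)
n,l,s,ce=cv2.connectedComponentsWithStats(m)
for i in range(1,n):
    if s[i,4]>60: print(s[i,4],np.median(W[l==i],0),onz(N,*ce[i],.12,True))
b=N["p"][0:400,200:440]; a=np.load("s14.npz")["p"][120:260,150:330]
o=np.hstack([cv2.resize(a,(514,400)),b]); cv2.imwrite("pics/c14.png",o[:,:,::-1])
E
```

```text
time: 30.5
ee_pos: [0.5846, -0.3114, 0.1007]
ee_rot: [0.015, 1.0, 0.0, 0.001]
wrist_force: [0.1, -0.4, -7.5]
gripper_width: 0.0145
time: 31.88
ee_pos: [0.5851, -0.312, 0.2581]
ee_rot: [0.015, 1.0, -0.003, 0.005]
wrist_force: [0.4, -0.5, 0.4]
gripper_width: 0.0853
273 [ 0.4474 -0.3082  0.1273] [ 0.4459 -0.3083  0.12  ]
285 [ 0.4746 -0.3089  0.1272] [ 0.4737 -0.309   0.12  ]
297 [ 0.5024 -0.3096  0.127 ] [ 0.5022 -0.3094  0.12  ]
310 [ 0.529  -0.3106  0.1272] [ 0.5298 -0.3107  0.12  ]
295 [ 0.5564 -0.3113  0.127 ] [ 0.5579 -0.3114  0.12  ]
282 [ 0.5837 -0.3122  0.1271] [ 0.586  -0.3123  0.12  ]
269 [ 0.6112 -0.3131  0.1267] [ 0.6141 -0.3131  0.12  ]
```

View pics/c14.png

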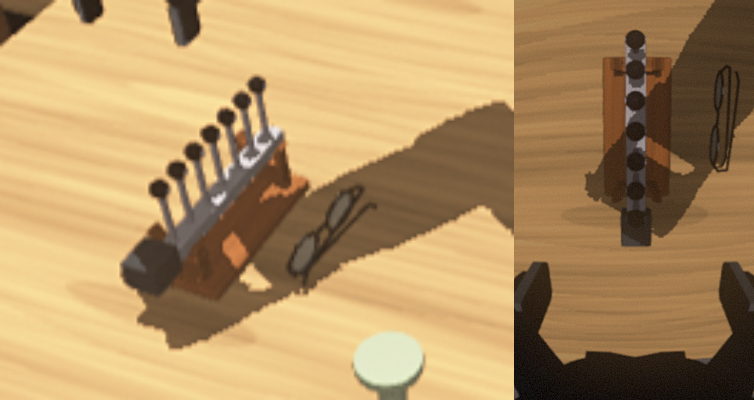

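The pictures show the bar level in both saddles with its block overhanging (150,265). All seven ball tops are at z = .127, 40 mm above their height on the counter, and the glasses are untouched. Now the canister. I can keep the jaws along y.

```bash
python3 -m inch '[0,0,0,0,20,-15,1, 0,0,0,5,40,-15,1, 0,0,0,8,45,0,1, 0,0,0,8,45,0,1, 0,0,0,8,45,0,1, 0,0,0,8,45,0,1, 0,0,0,8,45,0,1, 0,0,0,8,45,0,1, 0,0,0,5,40,0,1, 0,0,0,0,30,0,1, 0,0,0,0,15,0,1, 0,0,0,0,0,0,1, 0,0,0,0,0,0,1]'; python3 shot.py wrist w15; cat > can.py <<'E'
import sys; from h import *
np.set_printoptions(precision=4,suppress=True)
N=np.load(sys.argv[1]+".npz"); W=wcloud(N); X,Y=[float(a) for a in sys.argv[2:4]]; dz=float(sys.argv[4]) if len(sys.argv)>4 else 0
k=(W[...,2]>.132+dz)&(W[...,2]<.155+dz)&(np.hypot(W[...,0]-X,W[...,1]-Y)<.05); P=W[k]
print("cap",len(P),np.median(P,0),cv2.minEnclosingCircle((P[:,:2]*1e3).astype(np.float32)) if len(P) else "")
hsv=cv2.cvtColor(N["p"],cv2.COLOR_RGB2HSV); print("coaster px",proj(N,[.52,.306,.003],True))
k=(np.hypot(W[...,0]-.52,W[...,1]-.306)<.06)&(W[...,2]<.02); 
z=W[...,2]; print("coaster z hist",[(round(a*1e3,1),int((k&(abs(z-a)<.0005)).sum())) for a in np.arange(-.001,.006,.001)])
E
python3 can.py w15 .52 .125; python3 -c "
from h import *
print(env.get_state()['ee_pos'],togo([.519,.125,.0915],88.2))"
```

```text
time: 33.6
ee_pos: [0.5315, 0.1274, 0.2853]
ee_rot: [0.013, 1.0, 0.001, -0.001]
wrist_force: [-0.1, -0.3, -0.2]
gripper_width: 0.0851
cap 2677 [0.5159 0.125  0.1408] ((517.3518676757812, 124.78778839111328), 28.75062370300293)
coaster px [442.838  154.0575]
coaster z hist [(np.float64(-1.0), 281), (np.float64(0.0), 1024), (np.float64(1.0), 1189), (np.float64(2.0), 563), (np.float64(3.0), 656), (np.float64(4.0), 667), (np.float64(5.0), 191)]
[0.53157885 0.12724802 0.28525379] (array([ 12. ,  -2.8, 193.8]), array([ 0.1, -0.1,  0.2]))
```

```bash
cat > coaster.py <<'E'
import sys; from h import *
np.set_printoptions(precision=4,suppress=True)
for t in sys.argv[1:]:
    N=np.load(t+".npz"); W=wcloud(N); z=cv2.blur(np.nan_to_num(W[...,2]).astype(np.float32),(5,5)) 
    near=np.hypot(W[...,0]-.52,W[...,1]-.306)<.055
    base=np.median(z[(np.hypot(W[...,0]-.52,W[...,1]-.306)<.055)&(np.hypot(W[...,0]-.52,W[...,1]-.306)>.045)])
    m=(near&(z>base+.0015)&(z<base+.012)).astype(np.uint8); m=cv2.morphologyEx(m,cv2.MORPH_OPEN,np.ones((3,3)))
    n,l,s,ce=cv2.connectedComponentsWithStats(m); i=1+np.argmax(s[1:,4])
    c=max(cv2.findContours((l==i).astype(np.uint8),0,2)[0],key=cv2.contourArea)[:,0].astype(float)
    P=np.array([onz(N,u,v,.003,True)[:2] for u,v in c])
    A=np.c_[2*P,np.ones(len(P))]; q=np.linalg.lstsq(A,(P**2).sum(1),rcond=None)[0]; r=np.sqrt(q[2]+q[:2]@q[:2])
    # colour: saturation/darkness against surrounding wood
    lab=cv2.cvtColor(N["p"],cv2.COLOR_RGB2LAB).astype(float)
    print(t,"base",base,"area",s[i,4],"circle",q[:2],r,"resid",np.std(np.hypot(*(P-q[:2]).T)-r))
    u,v=proj(N,[.52,.306,.003],True).astype(int); cv2.imwrite(f"pics/{t}_co.png",cv2.resize(N["p"][max(0,v-50):v+50,max(0,u-60):u+60],None,fx=4,fy=4)[:,:,::-1])
E
python3 coaster.py w3 w15 w6 w9
```

```text
Traceback (most recent call last):
  File "coaster.py", line 8, in <module>
    n,l,s,ce=cv2.connectedComponentsWithStats(m); i=1+np.argmax(s[1:,4])
                                                      ~~~~~~~~~^^^^^^^^^
ValueError: attempt to get argmax of an empty sequence
```

```bash
python3 -m inch '[0.1,0,0,6,-1.5,35,1, 0,0,0,7,-1.5,40,1, 0,0,0,0,0,40,1, 0,0,0,0,0,30,1, 0,0,0,1,0,15,1, 0,0,0,1,0,10,1, 0,0,0,0,0,0,1]'; python3 -c "
from h import *
print(env.get_state()['ee_pos'],togo([.518,.125,.0915],88.2))"
```

```text
time: 34.52
ee_pos: [0.5175, 0.1181, 0.1112]
ee_rot: [0.018, 1.0, -0.0, -0.0]
wrist_force: [0.5, -0.1, 0.0]
gripper_width: 0.0857
[0.51745294 0.11805352 0.11117143] (array([-0.3,  7. , 19.7]), array([-0.1, -0. , -0.3]))
```

```bash
python3 -m inch '[0,0,0,0,7,8,1, 0,0,0,0.5,0,9,1, 0,0,0,0,0,3,1, 0,0,0,0,0,0,1, 0,0,0,0,0,0,0.8, 0,0,0,0,0,0,0.6, 0,0,0,0,0,0,0.4, 0,0,0,0,0,0,0.4, 0,0,0,0,0,0,0.4, 0,0,0,0,0,0,0.4]'; python3 -c "
from h import *
print(env.get_state()['ee_pos'],togo([.518,.125,.0915],88.2))
np.set_printoptions(precision=4,suppress=True)
for t in ('w3','w15','w9','w6'):
    N=np.load(t+'.npz'); W=wcloud(N); r=np.hypot(W[...,0]-.52,W[...,1]-.306); hsv=cv2.cvtColor(N['p'],cv2.COLOR_RGB2HSV)
    i=(r<.025)&(W[...,2]<.012); o=(r>.042)&(r<.055)&(W[...,2]<.012)&(W[...,1]<.33)
    print(t,i.sum(),np.percentile(W[i][:,2],[10,50,90]),np.percentile(hsv[i],[10,50,90],axis=0).tolist(),'|',o.sum(),np.percentile(W[o][:,2],[10,50,90]),np.percentile(hsv[o],[10,50,90],axis=0).tolist())
"
```

```text
time: 35.78
ee_pos: [0.5183, 0.1255, 0.0918]
ee_rot: [0.018, 1.0, -0.0, 0.002]
wrist_force: [-0.4, 0.1, -0.6]
gripper_width: 0.0556
[0.51829565 0.12547753 0.09182651] (array([ 0.3, -0.5,  0.3]), array([-0. ,  0.2, -0.3]))
w3 1776 [0.0028 0.0037 0.0046] [[13.0, 134.0, 72.0], [14.0, 146.0, 81.0], [16.0, 158.0, 89.0]] | 2211 [-0.0002  0.0007  0.0016] [[14.0, 125.0, 87.0], [16.0, 133.0, 95.0], [17.0, 141.0, 186.0]]
w15 807 [0.0025 0.0036 0.0047] [[14.0, 144.0, 123.0], [14.0, 149.0, 135.0], [15.0, 155.0, 146.0]] | 1125 [-0.0005  0.0006  0.0017] [[15.0, 130.0, 144.0], [16.0, 134.0, 158.0], [17.0, 139.0, 168.0]]
w9 363 [0.0023 0.0034 0.0045] [[13.0, 143.0, 131.0], [14.0, 148.0, 143.0], [15.0, 154.0, 155.8]] | 356 [-0.0009  0.0004  0.0015] [[15.0, 129.0, 152.0], [16.0, 133.0, 168.0], [16.0, 137.0, 179.0]]
w6 3960 [0.0029 0.0037 0.0046] [[13.0, 135.0, 90.0], [14.0, 143.0, 102.0], [15.0, 151.0, 112.0]] | 4609 [-0.0001  0.0007  0.0016] [[15.0, 123.0, 110.0], [16.0, 129.0, 120.0], [17.0, 135.0, 141.0]]
```

```bash
python3 - <<'E'
from h import *
o=[]
for t in ("w3","w15"):
    N=np.load(t+".npz"); u,v=proj(N,[.52,.306,.003],True).astype(int); o.append(cv2.resize(N["p"][v-60:v+60,u-60:u+60],(390,390),interpolation=cv2.INTER_NEAREST))
cv2.imwrite("pics/co.png",np.hstack(o)[:,:,::-1])
E
```

```text
(no output)
```

View pics/co.png

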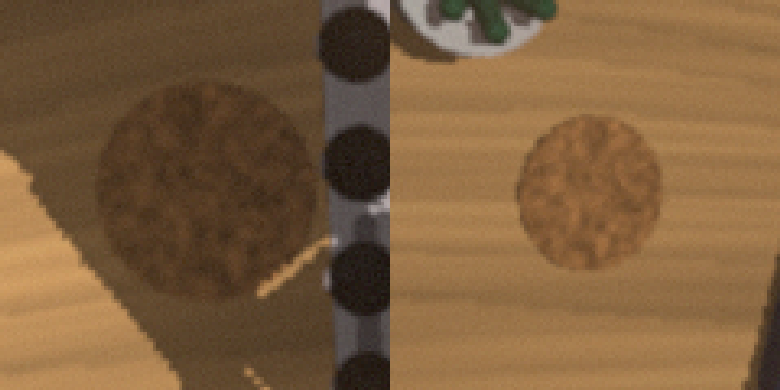

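The close crops of w3 and w15 show the bare coaster as a clean cork circle, centred at about (205,190) on the left and (590,192) on the right. The canister is gripped again. Next I'll fit the circle.

```bash
python3 - <<'E'
from h import *
np.set_printoptions(precision=4,suppress=True)
for t in ("w3","w6","w15","w9"):
    N=np.load(t+".npz"); W=wcloud(N); near=np.hypot(W[...,0]-.52,W[...,1]-.306)<.044
    m=(near&(W[...,2]>.002)&(W[...,2]<.0065)).astype(np.uint8)*255; m=cv2.medianBlur(m,5)
    c=max(cv2.findContours(m,0,1)[0],key=cv2.contourArea)[:,0].astype(float)
    c=cv2.convexHull(c.astype(np.float32))[:,0]
    P=np.array([onz(N,u,v,.003,True)[:2] for u,v in c]); 
    for _ in range(3):
        A=np.c_[2*P,np.ones(len(P))]; q=np.linalg.lstsq(A,(P**2).sum(1),rcond=None)[0]; r=np.sqrt(q[2]+q[:2]@q[:2]); e=np.hypot(*(P-q[:2]).T)-r; P=P[abs(e)<max(.0015,2*e.std())]
    print(t,q[:2],r,e.std(),len(P))
E
python3 -m inch '[0,0,0,0,0,-10,0.4, 0,0,0,0,0,-30,0.4, 0,0,0,0,0,-40,0.4, 0,0,0,0,10,-30,0.4, 0,0,0,0,30,0,0.4, 0,0,0,0,40,0,0.4, 0,0,0,0,40,0,0.4, 0,0,0,0,35,0,0.4, 0,0,0,0,20,0,0.4, 0,0,0,0,8,0,0.4, 0,0,0,0,0,0,0.4, 0,0,0,0,0,0,0.4]'; python3 -c "
from h import *
print(env.get_state()['ee_pos'],togo([.520,.306,.095],88.2))"
```

```text
w3 [0.5185 0.3082] 0.035756636470429704 0.0002761994174522234 33
w6 [0.5185 0.308 ] 0.03578660907092207 0.00017103923334722533 43
w15 [0.5188 0.3076] 0.035657449074433606 0.00029561162617921654 22
w9 [0.5188 0.3072] 0.035177896785582974 0.0005104637582391997 20
time: 37.28
ee_pos: [0.524, 0.3115, 0.2109]
ee_rot: [0.019, 1.0, -0.0, 0.002]
wrist_force: [0.2, -0.4, -2.4]
gripper_width: 0.0555
[0.52404412 0.31147919 0.21090027] (array([  4.4,  -5.6, 115.9]), array([-0. ,  0.3, -0.4]))
```

```bash
python3 -m inch '[0,0.3,0,5,-4,25,0.4, 0,0,0,0,0,35,0.4, 0,0,0,0.5,0,25,0.4, 0,0,0,0.5,0,10,0.4, 0,0,0,0,0,0,0.4, 0,0,0,0,0,0,0.4]'; python3 -c "
from h import *
print(env.get_state()['ee_pos'],togo([.519,.3077,.0955],88.2))"
```

```text
time: 38.02
ee_pos: [0.5198, 0.3036, 0.116]
ee_rot: [0.022, 1.0, 0.0, 0.001]
wrist_force: [0.4, 0.8, -2.9]
gripper_width: 0.0553
[0.51983703 0.30362879 0.11599774] (array([ 1.1,  4. , 20.5]), array([ 0. ,  0.1, -0.7]))
```

```bash
python3 -m inch '[0,0.1,0,1,4,8,0.4, 0,0,0,0.5,0.5,7,0.4, 0,0,0,0,0,0,0.4, 0,0,0,0,0,0,0.4]'; python3 shot.py scene s16; python3 shot.py wrist w16; python3 can.py w16 .519 .308 .01; python3 -c "
from h import *
print(env.get_state()['ee_pos'],togo([.519,.3077,.0955],88.2))"
```

```text
time: 38.52
ee_pos: [0.5189, 0.3089, 0.1015]
ee_rot: [0.022, 1.0, 0.001, 0.001]
wrist_force: [-0.5, -0.6, -2.7]
gripper_width: 0.0556
cap 16777 [0.5098 0.309  0.1508] ((519.0513305664062, 308.0081787109375), 49.98307418823242)
coaster px [316.9627 205.4078]
coaster z hist [(np.float64(-1.0), 241), (np.float64(0.0), 2296), (np.float64(1.0), 3508), (np.float64(2.0), 836), (np.float64(3.0), 548), (np.float64(4.0), 674), (np.float64(5.0), 140)]
[0.51895494 0.30890252 0.10151249] (array([-0.1, -1.2,  6. ]), array([ 0.1,  0.2, -0.7]))
```

```bash
python3 -m inch '[0,0.2,0,0,-0.8,3,0.4, 0,0,0,0,0,2,0.4, 0,0,0,0,0,1,0.4, 0,0,0,0,0,0,0.4]'; python3 -c "
from h import *
print(togo([.519,.3077,.0948],88.2))"
```

```text
time: 39.12
ee_pos: [0.519, 0.308, 0.0953]
ee_rot: [0.022, 1.0, 0.001, -0.0]
wrist_force: [0.2, 1.1, -3.2]
gripper_width: 0.0554
(array([ 0. , -0.3,  0.4]), array([ 0.1, -0. , -0.7]))
```

```bash
python3 -m inch '[0,0,0,0,0,0.8,0.4, 0,0,0,0,0,0,0.4, 0,0,0,0,0,0,0.55, 0,0,0,0,0,0,0.7, 0,0,0,0,0,0,1, 0,0,0,0,0,0,1, 0,0,0,0,0,0,1, 0,0,0,0,0,-20,1, 0,0,0,0,0,-45,1, 0,0,0,0,0,-50,1, 0,0,0,0,0,-50,1, 0,0,0,0,-30,0,1, 0,0,0,0,-40,0,1, 0,0,0,0,-40,0,1, 0,0,0,0,-40,0,1, 0,0,0,0,0,0,1, 0,0,0,0,0,0,1]'; for n in wrist scene top; do python3 shot.py $n f_$n; done; python3 can.py f_wrist .519 .308 .003; python3 - <<'E'
from h import *
np.set_printoptions(precision=4,suppress=True)
N=np.load("f_wrist.npz"); W=wcloud(N)
def cen(n,t,X,Y,R,lo,hi):
    N=np.load(t+".npz"); W=wcloud(N) if n=="wrist" else cloud(n,N["p"],N["d"]); k=(np.hypot(W[...,0]-X,W[...,1]-Y)<R)&(W[...,2]>lo)&(W[...,2]<hi); P=W[k]; return len(P),np.nanmedian(P,0)
for nm,X,Y,R,lo,hi in [("case",.54,.437,.1,.03,.05),("pot",.427,.233,.05,.05,.1),("candle",.745,-.03,.06,.13,.17),("glasses",.53,-.206,.08,.015,.05),("can body",.519,.308,.05,.02,.16)]:
    for n,a,b in (("scene","scene0","f_scene"),("top","top0","f_top")): print(nm,n,cen(n,a,X,Y,R,lo,hi),cen(n,b,X,Y,R,lo,hi))
a=np.load("f_scene.npz")["p"][130:310,190:540]; cv2.imwrite("pics/fin.png",cv2.resize(a,(780,401),interpolation=cv2.INTER_CUBIC)[:,:,::-1])
E
```

```text
time: 41.25
ee_pos: [0.5125, 0.1543, 0.2659]
ee_rot: [0.021, 1.0, 0.001, 0.001]
wrist_force: [0.1, 0.4, -0.0]
gripper_width: 0.0856
cap 2255 [0.5161 0.303  0.1436] ((518.3172607421875, 306.99932861328125), 28.815135955810547)
coaster px [429.4358 166.9302]
coaster z hist [(np.float64(-1.0), 192), (np.float64(0.0), 940), (np.float64(1.0), 1140), (np.float64(2.0), 361), (np.float64(3.0), 178), (np.float64(4.0), 196), (np.float64(5.0), 60)]
case scene (1494, array([0.5576, 0.4433, 0.0408])) (1495, array([0.5571, 0.4431, 0.0408]))
case top (1023, array([0.5434, 0.4397, 0.0405])) (1020, array([0.546 , 0.4398, 0.0405]))
pot scene (441, array([0.4362, 0.2365, 0.0635])) (443, array([0.4365, 0.2368, 0.0634]))
pot top (350, array([0.4273, 0.2323, 0.0655])) (0, array([nan, nan, nan]))
candle scene (425, array([ 0.7502, -0.024 ,  0.1512])) (423, array([ 0.7498, -0.0242,  0.1512]))
candle top (262, array([ 0.747 , -0.0285,  0.1514])) (261, array([ 0.7472, -0.0285,  0.1512]))
glasses scene (262, array([ 0.5262, -0.2063,  0.0265])) (260, array([ 0.5275, -0.2059,  0.0265]))
glasses top (192, array([ 0.5273, -0.2071,  0.026 ])) (184, array([ 0.5214, -0.2063,  0.0265]))
can body scene (1254, array([0.5392, 0.3057, 0.1062])) (1239, array([0.5388, 0.3067, 0.1082]))
can body top (497, array([0.5189, 0.2967, 0.1425])) (48, array([0.5198, 0.326 , 0.1445]))
  return np.nanmean(a, axis, out=out, keepdims=keepdims)
```

View pics/fin.png

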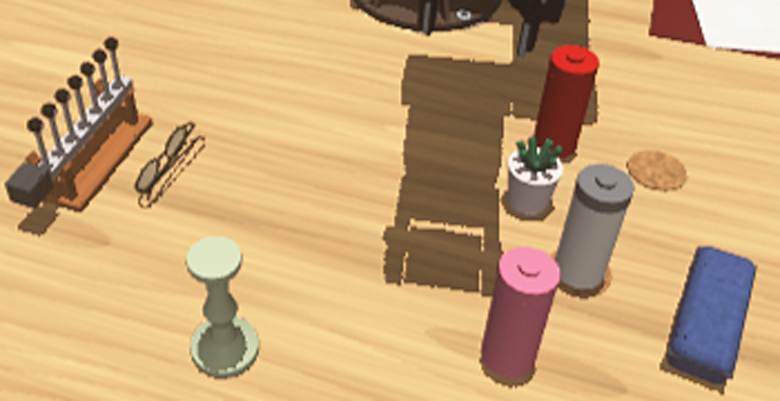

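The final view shows the canister upright on its coaster at (590,230), the bar seated in the stand at (75,120), and the bystanders unmoved. Handing in.

```bash
python3 -c "
from plant import env
print(env.sign_off(), env.get_state()['time'])"
```

```text
the job is handed in; nothing more can be done
the job is handed in; nothing more can be done
```

The job is done and handed in at about 41.5 s of the 72 s allowed.

- **Canister aside:** I stood it about 0.18 m from its coaster.
- **Balance point:** A low trial lift on peg +28 left the bar hanging about 14.5° off level with the block end low. That puts the balance point near x = +45 mm.
- **Lift:** I set the bar down and moved to peg +56, where it hung about 10.5° with the plain end low. I lifted it about 0.25 m and laid it in the stand.
- **Canister back:** I then put it upright on its coaster.

**Last checks**
- **Bar in the stand:** After release all seven ball tops were level at z = 0.127, 40 mm above their height on the counter, so the bar is down in both saddles. It sits about 5 mm off the middle along x.
- **Canister:** Its axis is about 1 mm from the fitted coaster centre.
- **Bystanders:** In the scene camera the case, pot, candlestick and glasses moved 1.3 mm or less, within its noise.
- **Disagreements:** In the last top view the arm hid the pot and most of the canister, so that camera could not confirm either. The top view also put the glasses 6 mm and the case 2.6 mm along their length from the start. I put that down to depth noise, because the scene camera did not show it.
- **Grip on the ball:** The fingers read 14.5 mm on the 18 mm ball. I did not explain this, but the grip held.

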